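# Hold a spray can down in the sprung refill cradle

### The arm

A 7-joint arm with a two-finger parallel gripper is mounted at the origin on a cart in front of the work surface, level with it; the furniture and walls round the work are solid. World frame = base frame: x ahead of the robot, y to its left, z up, the work surface at z = 0. Lengths are in mm, angles in rad, forces in N, time in s.
With the tool pointing down it reaches from about 400 to 875 mm from the base axis. Payload 4.4 kg.
Tool frame: the origin (TCP) lies at the very end of the fingers, on their centre line; the grasp point (between the pads) lies 19 mm behind it; z points along the fingers, y is the line along which they close (so a half turn about z gives the same grasp; the last joint's range is limited). The gripper opens to 85 mm and grips with 20 to 120 N. Pads are 22 mm wide; open, the fingers measure 114 mm over their backs; the gripper's body (76 mm by 85 mm) begins 54 mm behind the grasp point. The pads swing forward as they close: fully open they stand 13 mm farther back than shut.
Start: joints at [-1.299, 0.628, 0.038, 1.517, -0.027, 0.996, -0.02], TCP at [215.395, 613.289, 231.313] pointing down, gripper open.
Joint ranges: [-3.06, 3.06], [-0.37, 2.12], [-1.25, 1.32], [0.18, 2.47], [-1.1, 4.24], [0.23, 1.98], [-2.94, 2.94]. Speed limits (rad/s): [2.57, 2.57, 3.14, 3.14, 3.14, 3.14, 3.14].

### API

Orientations are given as [roll, pitch, yaw] about the fixed x, y, z axes, in that order (R = Rz(yaw) Ry(pitch) Rx(roll)).
In Python, from cell import read_state, get_image, camera_info, finish_job gives the robot as it stands.
- The arm moves only by the tool play_rows, never from a script. Its argument "deltas" is one flat list of numbers, 7 for each row, row after row: the shift along the tool's x, y, z in mm, then the turn, a rotation vector about the tool's x, y, z in rad, then the opening, from 0 (shut) to 1 (fully open). In form: [dx, dy, dz, ax, ay, az, grip, dx, dy, dz, ax, ay, az, grip, ...]. A call has 1 to 10 rows; each row is the pose to reach, as a shift and turn from the pose commanded when the call began, along the tool's axes at that moment; what a row does not reach only later rows make up. A row lasts 1/8 s, in which the tool goes at most 62.5 mm and 10.7 degrees, less where a joint would pass 70% of its speed; a pose out of reach is approached as far as the arm can. A call with a gripper value outside its range is refused whole. The fingers move at their own pace and stop on an object; the grip force is fixed at half the most. Time passes only in rows, so rows that repeat a pose let the fingers close. It gives the time, the measured TCP pose, the force, the opening and the grip force at its end, in the units of the state.
- read_state(): the state, without advancing time (a new reading comes with each control period).
- get_image(name): name is "side" or "top" or "wrist"; returns the picture (400x640x3 uint8, red, green, blue); there is no depth.
- camera_info(name): a dict with "fx", "fy", "cx", "cy" (pixels), "distortion" ([k1, k2, p1, p2, k3] as OpenCV has them; the pictures are not rectified), "T" (4x4, takes a point from camera to world coordinates). Camera axes: x right, y down, z forward; pixel columns grow to the right and rows downward; lengths in mm; the calibration is good to about 2 mm. A picture is of the moment at which its call begins: read the wrist's pose just before it. camera_info takes no time and is no camera call; for the wrist camera it gives the pose at the moment of the call.
- finish_job(): hands the job in; it is judged then, once.
The state is a dict: "clock": time; "qpos": joint angles; "qd": joint speeds; "tau": joint torques, N m; "eef_pos": TCP position; "tool_rot": TCP orientation; "force": force on the tool from outside, world axes, zero at the start; "torque": the same for the moment, N m; "width": finger opening in mm; "gripper_force": force on a finger pad.
Only numpy, scipy, OpenCV 4.12 (cv2) and the standard library are available. Lean on these libraries where they do the work, as an engineer would, in place of code of your own. Each camera call takes 0.05 s, during which the arm holds its last target. There are 200 camera calls.

### The job

Get the spray can ready for refilling: lift the yellow dust cover off the refill stand and lay it, knob up, in the black pen tray. Then stand the green-capped spray can upright, foot down, in the stand's sprung ring, press it all the way down to the stop, pushing on the can and not on the ring, and hold it there for a good two seconds; the job ends with the robot still holding the can fully down. Leave the other things on the bench where they are.

Things in the scene. Friction and masses are not known exactly. Their poses are not given: they have to be found in the camera images.
- can_center (a point): Loose refillable spray can, about 0.2 kg, standing upright: pale can with green cap, 52 mm wide at its widest, 171 mm tall; the cap is its top 45 mm. This point is on its axis half-way up (85.5 mm above its foot); its z axis points up along the can.
- cover_center (a point): Loose yellow dust cover, 44 mm tall, plugged loosely into the top of the ring; it lifts straight off. From below: round plug 52 mm wide, 4 mm; disc 64 mm wide, 6 mm; grip knob 34 mm tall, 22 mm wide over its upper 16 mm, waisted to 18 mm below. 0.05 kg. This point is on its axis half-way up, 22 mm below the knob's top; z points up out of the knob.
- ring_seat (a point): Centre of the seat in the sprung ring, where the can's foot rests; moves with the ring (50 mm above the bench when up). Ring: aluminium cup, bore 57 mm, mouth 60 mm, 66 mm outside, rim 29 mm above the seat. The stand, fixed to the bench, has a round grey foot 124 mm wide and three spring posts 49 mm from the axis, tops 71 mm above the bench.
- cradle_ring (a joint): How far the sprung ring is pressed down, in m: 0 up, 0.018 fully down on its stop. Spring force about 6 N at the start of the travel and 13 N at the stop, so it does not sink under the can alone, and it rises when let go.
- pen_tray: Black shallow pen tray, fixed to the bench, 90 mm (its x) by 175 mm (its y), 17 mm tall, walls 3 to 4 mm, floor 3 mm thick; origin at the centre of its underside. It and the spray can stand on opposite sides of the stand; which is left and which is right changes.
- tape_measure: Bystander, to be left alone: yellow tape measure, 62x75x37 mm, towards the back; origin at the centre of its underside.
- red_box: Bystander, to be left alone: red box of screws, 67x147x37 mm, towards the back; origin at the centre of its underside.
- offcut_3: Bystander, to be left alone: wood offcut, 40x110x16 mm, at the front edge; origin at the centre of its underside.
- tape_roll: Bystander, to be left alone: roll of blue tape lying flat, 63 mm wide, 19 mm tall, towards the back; origin at the centre of its underside.
- paint_tin_s: Bystander, to be left alone: small orange paint tin, 57 mm wide, 55 mm tall, at the far right; origin at the centre of its underside.

How it is judged (in metres and radians):
On the way, in this order (a step that is already met when the one before it is completed fails the run):
1. the yellow dust cover lies, knob up, in the pen tray and is let go (x of cover_center in the frame of pen_tray between -0.03 and 0.03 m and y of cover_center in the frame of pen_tray between -0.075 and 0.075 m and height (world z) of cover_center below 0.045 m and angle between cover_center's own z axis and vertical below 0.4 rad and contact force between each of the arm, the fingers and dust_cover below 0.1 N), for 0.2 s.
2. the can stands in the ring and is held fully down for two seconds (value of joint cradle_ring above 0.0145 m and horizontal distance between can_center and ring_seat below 0.012 m and z of can_center in the frame of ring_seat between 0.0805 and 0.0905 m and angle between can_center's own z axis and vertical below 0.12 rad and contact force between the fingers and spray_can above 1.5 N and contact force between each of the fingers, the arm and cradle_ring below 0.5 N), for 2 s.
At the end, for the whole second after the job is handed in: Cover in the pen tray (within 30/75 mm of its middle), knob up, let go. Can upright (7 degrees) on the ring's seat (12 mm off axis, 5 mm in height), still; fingers bear on it with over 1.5 N and keep the ring down by over 14.5 of 18 mm, robot not touching the ring; bystanders within 30 mm (all of step 1 and all of step 2 and linear speed of spray_can below 0.02 m/s); the arm keeps its last pose, push and grip.
It fails at once if a bystander is shifted by more than 30 mm (distance of any of tape_measure, red_box, offcut_3, tape_roll, paint_tin_s from where it was at the start of the episode above 0.03 m).
It also fails if it takes over 64 s, if anything falls off the work surface, if the arm or the gripper's body presses on something with over 40 N, if the wrist force passes 120 N, or if a joint passes its speed limit or range.

## Working session

There is one attempt and no reset: what is moved stays moved. The work goes in short steps, Python scripts to look and compute and a tool call to move; the robot and the scene stay as the last step left them, time stands still between calls to the robot, and variables do not carry over. Pictures are saved under pics/ and viewed, at most 12 in all, crops included, and the job is handed in when it is done.

Besides the shell and the picture viewer there is one more tool, called as name(argument=value, ...) on one line, values as JSON. play_rows: Moves the arm, as the interface text tells. Its arguments: {"type":"object","properties":{"deltas":{"type":"array"}},"required":["deltas"]}

```bash
mkdir -p pics; python3 - <<'E'
from cell import *
import cv2
for n in("top","side"):
    im=get_image(n); cv2.imwrite(f"pics/{n}0.png",im[:,:,::-1]); c=camera_info(n); print(n,c)
s=read_state();print(s)
E
```

```text
top {'fx': 436.37938531638815, 'fy': 436.37938531638815, 'cx': 319.668421057372, 'cy': 203.99850050155857, 'distortion': array([0.02032991, 0.        , 0.        , 0.        , 0.        ]), 'T': array([[-3.39188387e-01, -7.43510393e-01,  5.76318952e-01,
        -1.77657152e+02],
       [-9.40704548e-01,  2.71411375e-01, -2.03496484e-01,
         1.17155456e+02],
       [-5.11776861e-03, -6.11169503e-01, -7.91483194e-01,
         1.08503261e+03],
       [ 0.00000000e+00,  0.00000000e+00,  0.00000000e+00,
         1.00000000e+00]])}
side {'fx': 371.5044512136676, 'fy': 371.5044512136676, 'cx': 317.3917552088501, 'cy': 200.37043509398396, 'distortion': array([-0.08724188,  0.        ,  0.        ,  0.        ,  0.        ]), 'T': array([[ 9.99641599e-01,  2.42098049e-03,  2.66610506e-02,
         5.09623749e+02],
       [-2.18993923e-02, -4.98860937e-01,  8.66405322e-01,
        -1.14053286e+03],
       [ 1.53977071e-02, -8.66678662e-01, -4.98629127e-01,
         6.70962290e+02],
       [ 0.00000000e+00,  0.00000000e+00,  0.00000000e+00,
         1.00000000e+00]])}
{'clock': 0.1, 'qpos': array([-1.29879826,  0.62926845,  0.03844936,  1.51824898, -0.02698244,
        0.99631095, -0.02000639]), 'qd': array([-0.00020265, -0.00093794, -0.00097071, -0.00282465,  0.00153392,
       -0.00103926,  0.0009844 ]), 'tau': array([ 2.42364717e-03, -5.64532006e+01,  1.23004194e+00, -1.93973923e+01,
        1.12329482e-02,  5.45224335e-03, -1.02216944e-06]), 'eef_pos': array([215.21109049, 612.75032023, 230.47762525]), 'tool_rot': array([-3.13987542e+00,  3.52497104e-05,  2.80379449e+00]), 'force': array([-0.61383603, -0.4064931 , -0.04672967]), 'torque': array([-0.03339457, -0.02997585,  0.00906642]), 'gripper_force': 0.0, 'width': 85.60288593969292}
```

View pics/top0.png

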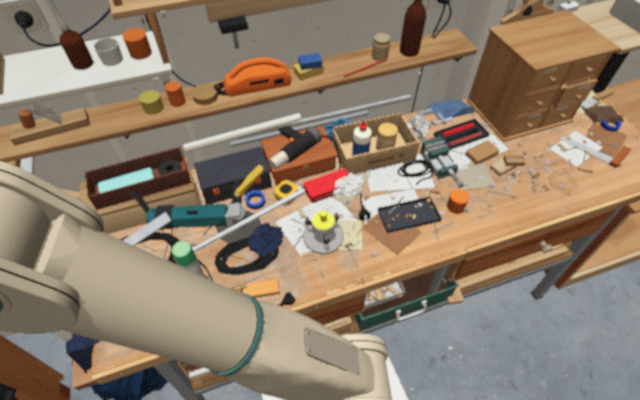

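View pics/side0.png

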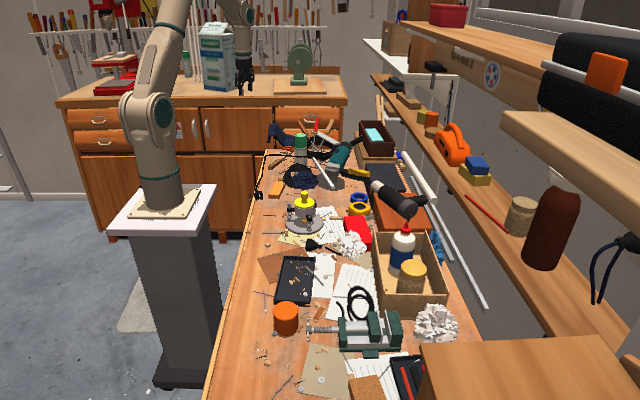

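The top view shows the yellow cover at about (323,220) on the grey stand, the black tray at (409,215) and the green cap at (183,253). The side view shows the cover at (305,200), the tray at (295,280) and the can at (301,147).

```bash
cat > h.py <<'E'
import numpy as np, cv2
from cell import *
def ray(c,p):
    K=np.array([[c["fx"],0,c["cx"]],[0,c["fy"],c["cy"]],[0,0,1.]])
    u=cv2.undistortPoints(np.array([[p]],float),K,np.array(c["distortion"]))[0,0]
    T=np.array(c["T"]); d=T[:3,:3]@[u[0],u[1],1]; return T[:3,3],d/np.linalg.norm(d)
def plane(c,p,z):
    o,d=ray(c,p); return o+d*(z-o[2])/d[2]
def tri(rs):
    A=np.zeros((3,3));b=np.zeros(3)
    for o,d in rs:
        P=np.eye(3)-np.outer(d,d);A+=P;b+=P@o
    x=np.linalg.solve(A,b); return x,[round(np.linalg.norm((np.eye(3)-np.outer(d,d))@(x-o)),1) for o,d in rs]
def mask(im,lo,hi): return cv2.inRange(cv2.cvtColor(im,cv2.COLOR_RGB2HSV),lo,hi)
def blob(m,roi):
    x0,y0,x1,y1=roi; z=np.zeros_like(m); z[y0:y1,x0:x1]=m[y0:y1,x0:x1]
    n,l,s,c=cv2.connectedComponentsWithStats(z); i=1+np.argmax(s[1:,4]); return s[i],c[i],(l==i).astype(np.uint8)
E
python3 - <<'E'
from h import *
np.set_printoptions(precision=1,suppress=True)
I={n:cv2.imread(f"pics/{n}0.png")[:,:,::-1].copy() for n in("top","side")}
C={n:camera_info(n) for n in I}
Y=((22,120,90),(34,255,255));G=((45,80,40),(85,255,255));B=((0,0,0),(180,255,60))
roi={"top":dict(y=(300,200,345,240),g=(165,235,200,275),b=(370,190,445,240)),"side":dict(y=(285,180,325,215),g=(285,125,312,165),b=(265,245,325,315))}
for k,h in(("y",Y),("g",G)):
    rs=[]
    for n in I:
        s,c,m=blob(mask(I[n],*h),roi[n][k]); print(k,n,s,c); rs.append(ray(C[n],c))
    print(tri(rs))
for n in I:
    s,c,m=blob(mask(I[n],*B),roi[n]["b"]); q=cv2.boxPoints(cv2.minAreaRect(cv2.findContours(m,0,2)[0][0]))
    hull=cv2.convexHull(cv2.findContours(m,0,2)[0][0]); ap=cv2.approxPolyDP(hull,5,True)[:,0]
    print("tray",n,s,c); print(np.array([[*p,*plane(C[n],p,15)[:2]] for p in ap]))
W=[]
for n,r in(("top",(290,195,360,255)),("side",(275,180,335,245))):
    x0,y0,x1,y1=r; W.append(cv2.resize(I[n][y0:y1,x0:x1],(400,370),interpolation=cv2.INTER_CUBIC))
for n,r in(("top",(150,225,220,285)),):
    x0,y0,x1,y1=r; W[0:0]=[]
cv2.imwrite("pics/c1.png",np.hstack(W)[:,:,::-1])
E
```

```text
y top [312 211  24  19 313] [323.2 220.4]
y side [294 191  21  17 206] [304.  200.5]
(array([ 495.8, -128.6,   85.6]), [np.float64(3.5), np.float64(3.5)])
g top [172 247  24  19 215] [184.8 258.3]
g side [294 134  13  14 152] [300.1 141.2]
(array([474.6, 250.9, 136.4]), [np.float64(6.2), np.float64(6.2)])
tray top [400 199  26   7  37] [412.6 201.9]
[[ 425.   199.   507.4 -473.1]
 [ 400.   204.   516.3 -391.3]]
tray side [274 256  41  49 235] [290.2 270.6]
[[ 313.   257.   525.4 -319. ]
 [ 290.   300.   467.7 -485. ]
 [ 275.   304.   432.4 -498.2]
 [ 284.   256.   444.  -314.5]]
```

View pics/c1.png

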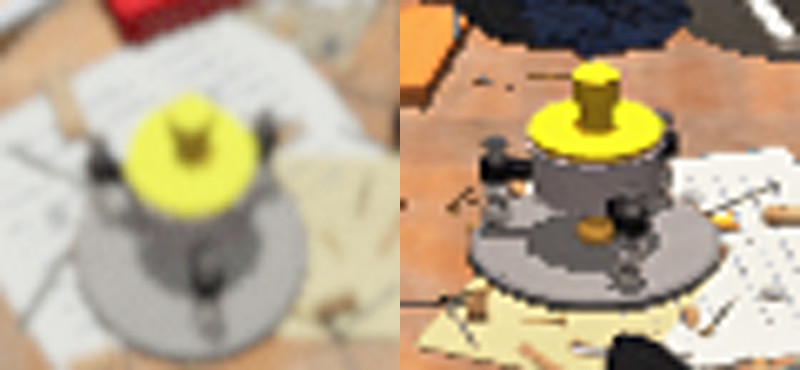

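The crop shows the cover on the ring, level, with the knob up. Coarse positions: cover (496,-129), can (475,251), tray (480,-405). Next I check the wrist camera geometry and work out the transfers.

```bash
cat >> h.py <<'E'
from scipy.spatial.transform import Rotation as Rn
def go(pos,yaw,cur=None):
    s=read_state(); p,r=cur or (s["eef_pos"],s["tool_rot"])
    R0=Rn.from_euler("xyz",r); R1=Rn.from_euler("xyz",[np.pi,0,yaw])
    print("delta",np.round(R0.inv().apply(np.array(pos)-p),1),np.round((R0.inv()*R1).as_rotvec(),3))
E
python3 - <<'E'
from h import *
np.set_printoptions(precision=3,suppress=True)
c=camera_info("wrist");s=read_state();print(c)
T=np.array(c["T"]);R=Rn.from_euler("xyz",s["tool_rot"]).as_matrix()
print("cam in tool",R.T@(T[:3,3]-s["eef_pos"]),R.T@T[:3,:3])
go([400,230,330],1.7)
E
```

```text
{'fx': 339.4457679740732, 'fy': 339.4457679740732, 'cx': 322.0435226897468, 'cy': 200.4499996607906, 'distortion': array([-0.054,  0.   ,  0.   ,  0.   ,  0.   ]), 'T': array([[  0.331,   0.901,   0.279, 143.726],
       [  0.944,  -0.316,  -0.1  , 637.87 ],
       [ -0.002,   0.297,  -0.955, 373.814],
       [  0.   ,   0.   ,   0.   ,   1.   ]])}
cam in tool [  75.765   -0.237 -143.339] [[ 0.    -0.955 -0.297]
 [ 1.     0.    -0.   ]
 [ 0.    -0.297  0.955]]
delta [-301.2 -300.   -99. ] [-0.002  0.001  1.104]
```

play_rows(deltas=[-60,-60,-99,0,0,0.2,1,-301,-300,-99,0,0,1.1,1,-301,-300,-99,0,0,1.1,1,-301,-300,-99,0,0,1.1,1,-301,-300,-99,0,0,1.1,1,-301,-300,-99,0,0,1.1,1,-301,-300,-99,0,0,1.1,1,-301,-300,-99,0,0,1.1,1,-301,-300,-99,0,0,1.1,1,-301,-300,-99,0,0,1.1,1])

```text
clock: 1.35
eef_pos: [399.0, 232.2, 329.8]
tool_rot: [-3.141, -0.0, 1.707]
force: [-0.1, 0.6, 0.2]
width: 85.7
gripper_force: 0.0
```

```bash
python3 - <<'E'
from h import *
np.set_printoptions(precision=3,suppress=True)
s=read_state();print(s["clock"],s["eef_pos"],s["tool_rot"],s["qpos"])
for n in("wrist","top","side"):
    im=get_image(n); cv2.imwrite(f"pics/{n}1.png",im[:,:,::-1])
np.save("w1.npy",camera_info("wrist")["T"])
go([500,-100,330],1.3)
A=[cv2.imread(f"pics/{n}1.png") for n in("wrist","side")]
cv2.imwrite("pics/v1.png",np.vstack([cv2.resize(A[0],(480,300)),cv2.resize(A[1],(480,300))]))
E
```

```text
1.35 [399.013 232.19  329.84 ] [-3.141 -0.     1.707] [-0.92   0.26   0.427  1.883 -0.126  1.025 -0.304]
delta [-342.5   54.9   -0.1] [-0.001  0.     0.407]
```

View pics/v1.png

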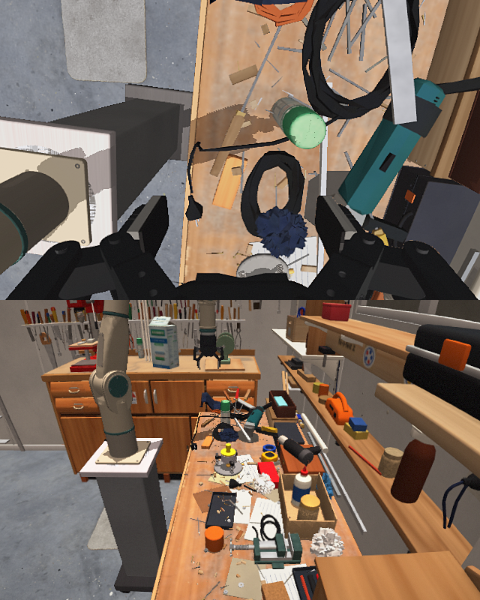

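The wrist view shows the can's green cap top at about (405,168) in full-size pixels, with the stand at the bottom edge. I go on to the stand.

play_rows(deltas=[-342,55,0,0,0,0.4,1,-342,55,0,0,0,0.4,1,-342,55,0,0,0,0.4,1,-342,55,0,0,0,0.4,1,-342,55,0,0,0,0.4,1,-342,55,0,0,0,0.4,1,-342,55,0,0,0,0.4,1,-342,55,0,0,0,0.4,1])

```text
clock: 2.5
eef_pos: [499.8, -99.5, 329.8]
tool_rot: [-3.14, -0.001, 1.306]
force: [0.4, 0.1, -1.1]
width: 85.1
gripper_force: 0.0
```

```bash
python3 - <<'E'
from h import *
np.set_printoptions(precision=1,suppress=True)
s=read_state();print(s["clock"],s["eef_pos"],s["tool_rot"],s["qpos"])
cw=camera_info("wrist");I={}
for n in("wrist","top","side"):
    I[n]=get_image(n); cv2.imwrite(f"pics/{n}2.png",I[n][:,:,::-1])
np.save("w2.npy",cw["T"])
# can from earlier wrist image
c1=dict(cw);c1["T"]=np.load("w1.npy")
w1=cv2.imread("pics/wrist1.png")[:,:,::-1].copy()
h=cv2.cvtColor(w1,cv2.COLOR_RGB2HSV);print("cap hsv",h[168,405],h[185,420],h[150,385])
s_,c,m=blob(mask(w1,(50,50,60),(80,255,255)),(360,130,445,200));print(s_,c)
cn=max(cv2.findContours(m,0,1)[0],key=len)[:,0]
w=np.array([plane(c1,p,171)[:2] for p in cn]);print("cap outline@171 circ",cv2.minEnclosingCircle(w.astype(np.float32)))
for z in(126,171):print(plane(c1,c,z))
G=((45,80,40),(85,255,255))
for n,r in(("top",(165,235,205,275)),("side",(285,120,312,165))):
    q,cc,m=blob(mask(I[n],*G),r);print(n,q,cc,[plane(camera_info(n),cc,z)[:2] for z in (148,171)])
cv2.imwrite("pics/v2.png",np.vstack([cv2.resize(I["wrist"],(480,300)),cv2.resize(I["top"],(480,300))])[:,:,::-1])
E
```

```text
2.5 [499.8 -99.5 329.8] [-3.1 -0.   1.3] [-0.3  0.4  0.6  1.8 -0.2  1.1  0.1]
cap hsv [ 57  49 218] [ 57  51 216] [ 72 148  76]
[ 376  141   59   58 2174] [404.8 169.5]
cap outline@171 circ ((472.9581298828125, 252.8147430419922), 28.651531219482422)
[484.4 245.  126. ]
[472.1 253.  171. ]
top [172 247  24  19 217] [184.9 258.3] [array([459.4, 247.1]), array([443.7, 244. ])]
side [294 134  13  14 152] [300.  141.2] [array([479.6, 231.2]), array([480.9, 170.9])]
```

View pics/v2.png

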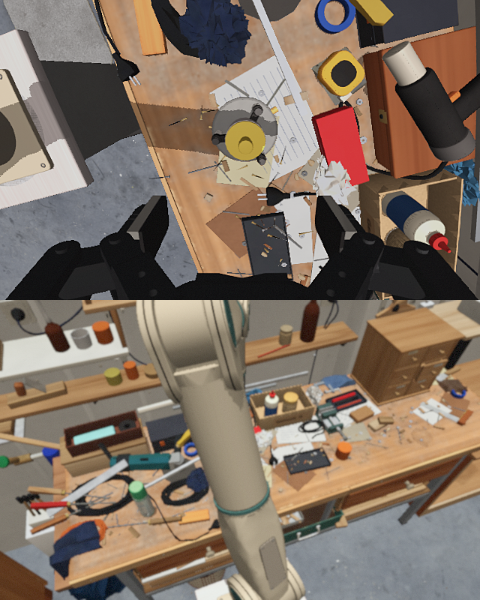

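The wrist view shows the cover with its disc at about (327,187) full-size and the tray's near edge at (340,285). The top view shows the whole tray unobstructed at about (410,216).

```bash
python3 - <<'E'
from h import *
np.set_printoptions(precision=1,suppress=True)
I={n:cv2.imread(f"pics/{n}2.png")[:,:,::-1].copy() for n in("wrist","top","side")}
cw=camera_info("wrist");cw["T"]=np.load("w2.npy")
C={"wrist":cw,"top":camera_info("top"),"side":camera_info("side")}
s,c,m=blob(mask(I["wrist"],(20,90,60),(35,255,255)),(285,150,365,225));print(s,c)
cn=max(cv2.findContours(m,0,1)[0],key=len)
w=np.array([plane(cw,p[0],84)[:2] for p in cv2.convexHull(cn)]);print("disc@84",cv2.fitEllipse(w.astype(np.float32)),cv2.minEnclosingCircle(w.astype(np.float32)))
h=cv2.cvtColor(I["wrist"],cv2.COLOR_RGB2HSV);print("knob V",h[187,320:336,2],h[180:200,327,2])
# side: yellow disc
s,c,m=blob(mask(I["side"],(22,120,60),(34,255,255)),(285,180,325,215));ys,xs=np.nonzero(m);print("side",s,c,[plane(C["side"],((xs.min()+xs.max())/2,y),84)[:2] for y in (201,)])
for n,r in(("top",(370,190,450,240)),("side",(265,245,325,315)),("wrist",(290,270,400,360))):
    x0,y0,x1,y1=r;g=I[n].max(2);z=np.zeros_like(g);z[y0:y1,x0:x1]=(g[y0:y1,x0:x1]<75)
    z=cv2.morphologyEx(z,cv2.MORPH_CLOSE,np.ones((5,5)))
    s,c,m=blob(z,r);hull=cv2.convexHull(max(cv2.findContours(m,0,1)[0],key=len))
    w=np.array([plane(C[n],p[0],14)[:2] for p in hull]);print(n,s,cv2.minAreaRect(w.astype(np.float32)))
w1=cv2.imread("pics/wrist1.png")[:,:,::-1].copy();c1=dict(cw);c1["T"]=np.load("w1.npy")
s,c,m=blob(mask(w1,(50,20,185),(80,120,255)),(360,130,445,200));hull=cv2.convexHull(max(cv2.findContours(m,0,1)[0],key=len))
w=np.array([plane(c1,p[0],171)[:2] for p in hull]);print("cap",s,cv2.fitEllipse(w.astype(np.float32)))
go([500,-240,330],0.)
E
```

```text
[ 300  161   54   53 2220] [326.6 187.3]
disc@84 ((496.8916015625, -129.55323791503906), (63.49118423461914, 64.58717346191406), 171.8678741455078) ((497.16387939453125, -129.61936950683594), 32.515140533447266)
knob V [104  92  96  97  98 117 148 168 157 125 102  91  87  82 103 165] [190 176  79  90  94  93  92 168 196 190 188 188 187 187 186 186 186 186
 186 184]
side [295 192  20  16 196] [303.8 201. ] [array([ 500.2, -124.8])]
top [379 199  61  33 786] ((472.5458984375, -399.54327392578125), (171.22071838378906, 88.84300231933594), 84.84661102294922)
side [ 274  256   41   51 1615] ((478.7856140136719, -407.2239685058594), (188.44874572753906, 89.7311019897461), 84.5143051147461)
wrist [ 320  282   69   78 4067] ((476.818359375, -383.25677490234375), (151.36241149902344, 94.468017578125), 84.58168029785156)
cap [ 388  152   46   46 1630] ((478.34625244140625, 248.71144104003906), (42.91494369506836, 43.05923843383789), 61.1240234375)
delta [-135.8   36.9    0. ] [-0.  -0.   1.3]
```

```bash
python3 - <<'E'
from h import *
go([497,-129.5,93],1.3)
E
```

```text
delta [-30.1   5.3 237.1] [-0.001 -0.001  0.007]
```

play_rows(deltas=[-30,5.3,30,0,0,0,1,-30,5.3,90,0,0,0,1,-30,5.3,150,0,0,0,1,-30,5.3,195,0,0,0,1,-30,5.3,220,0,0,0,1,-30,5.3,237,0,0,0,1,-30,5.3,237,0,0,0,1])

```text
clock: 3.52
eef_pos: [496.4, -130.1, 92.4]
tool_rot: [-3.139, -0.0, 1.305]
force: [0.2, -0.5, 0.5]
width: 85.4
gripper_force: 0.0
```

play_rows(deltas=[0,0,0,0,0,0,0.1,0,0,0,0,0,0,0.05,0,0,0,0,0,0,0,0,0,0,0,0,0,0,0,0,0,0,0,0,0,0,0,0,0,0,0,0,0,0,0,0,0,0,0])

```text
clock: 4.4
eef_pos: [497.3, -131.5, 93.5]
tool_rot: [3.141, -0.0, 1.304]
force: [0.1, 0.7, 5.2]
width: 19.5
gripper_force: 58.4
```

play_rows(deltas=[0,0,-20,0,0,0,0,0,0,-60,0,0,0,0,0,0,-110,0,0,0,0,0,0,-110,0,0,0,0])

```text
clock: 4.9
eef_pos: [499.0, -132.6, 206.0]
tool_rot: [3.135, 0.0, 1.304]
force: [-0.7, 0.4, -0.7]
width: 19.7
gripper_force: 58.9
```

```bash
python3 - <<'E'
from h import *
im=get_image("wrist");cv2.imwrite("pics/w3.png",im[:,:,::-1])
s=read_state();print(s["width"],s["force"],s["eef_pos"])
go([475,-402,200],-0.09)
E
```

```text
20.153681131848266 [-0.25683479  0.16770135 -0.96573626] [ 497.60111839 -131.65922981  204.10571778]
delta [-266.7   49.5    4.2] [ 0.002 -0.002  1.394]
```

View pics/w3.png

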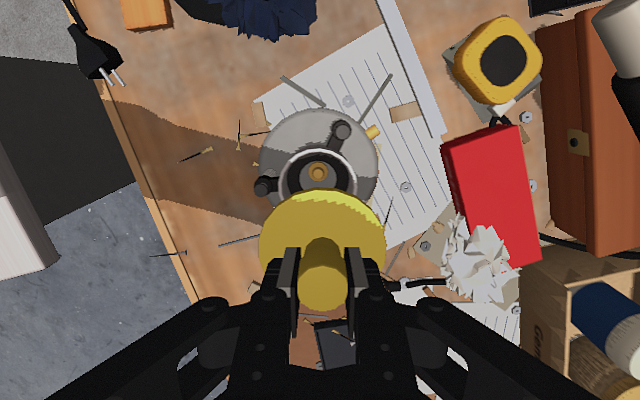

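The cover is held level, with the knob between the pads, and the open ring is visible behind it at about (318,180). I carry the cover to the tray.

play_rows(deltas=[-267,49,4,0,0,1.39,0,-267,49,4,0,0,1.39,0,-267,49,4,0,0,1.39,0,-267,49,4,0,0,1.39,0,-267,49,4,0,0,1.39,0,-267,49,4,0,0,1.39,0,-267,49,4,0,0,1.39,0,-267,49,4,0,0,1.39,0,-267,49,4,0,0,1.39,0,-267,49,4,0,0,1.39,0])

```text
clock: 6.2
eef_pos: [473.4, -401.6, 198.1]
tool_rot: [-3.141, 0.002, -0.085]
force: [-0.5, -0.3, -0.6]
width: 19.8
gripper_force: 58.9
```

```bash
python3 - <<'E'
from h import *
np.set_printoptions(precision=1,suppress=True)
C=camera_info("wrist");im=get_image("wrist");t=get_image("top");cv2.imwrite("pics/w4.png",np.hstack([im,t[150:,300:560].repeat(1,0)[:250]] if 0 else [im])[:,:,::-1])
s=read_state();print(s["width"],s["force"],s["eef_pos"],s["tool_rot"])
go([475,-402,21],-0.09)
E
```

```text
19.88113382047658 [-0.3 -0.6  0. ] [ 473.6 -401.9  198.8] [-3.1  0.  -0.1]
delta [  1.5   0.1 177.8] [-0.  0.  0.]
```

View pics/w4.png

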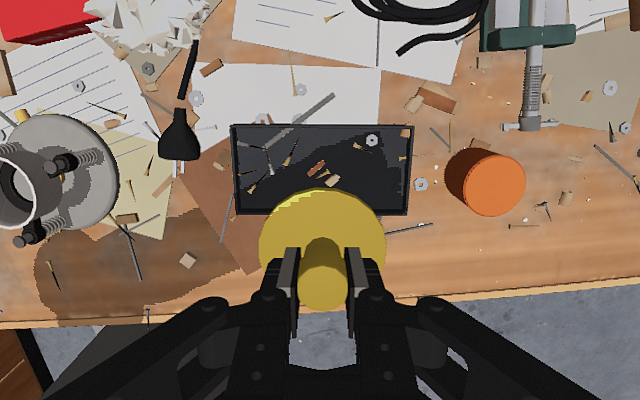

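The tray lies square to the tool, with corners at (231,125), (412,125), (407,214) and (236,214). I check its centre before lowering.

```bash
python3 - <<'E'
from h import *
np.set_printoptions(precision=1,suppress=True)
C=camera_info("wrist")
P=np.array([plane(C,p,17)[:2] for p in((231,125),(412,125),(407,214),(236,214))]);print(P,P.mean(0))
E
```

```text
[[ 529.9 -320.7]
 [ 515.4 -490.9]
 [ 426.5 -485. ]
 [ 441.3 -311.3]] [ 478.3 -402. ]
```

play_rows(deltas=[4.5,0,50,0,0,0,0,4.5,0,100,0,0,0,0,4.5,0,140,0,0,0,0,4.5,0,160,0,0,0,0,4.5,0,170,0,0,0,0,4.5,0,176,0,0,0,0,4.5,0,176,0,0,0,0])

```text
clock: 7.18
eef_pos: [478.7, -402.8, 24.0]
tool_rot: [3.141, -0.001, -0.086]
force: [0.3, -0.6, -0.1]
width: 19.9
gripper_force: 58.8
```

play_rows(deltas=[0,0,0,0,0,0,0.3,0,0,0,0,0,0,0.8,0,0,0,0,0,0,1,0,0,0,0,0,0,1,0,0,-30,0,0,0,1,0,0,-90,0,0,0,1,0,0,-150,0,0,0,1,0,0,-210,0,0,0,1,0,0,-250,0,0,0,1,0,0,-290,0,0,0,1])

```text
clock: 8.43
eef_pos: [478.2, -402.2, 315.0]
tool_rot: [3.142, -0.001, -0.086]
force: [-0.5, 0.2, -0.6]
width: 85.0
gripper_force: 0.0
```

```bash
python3 - <<'E'
from h import *
np.set_printoptions(precision=1,suppress=True)
C=camera_info("wrist");im=get_image("wrist");cv2.imwrite("pics/w5.png",im[:,:,::-1])
s=read_state();print(s["clock"],s["width"],s["eef_pos"],s["qpos"])
m=mask(im,(20,90,60),(35,255,255));q,c,m=blob(m,(200,100,440,300));print(q,c)
w=np.array([plane(C,p[0],12)[:2] for p in cv2.convexHull(max(cv2.findContours(m,0,1)[0],key=len))]);print("disc",cv2.fitEllipse(w.astype(np.float32)))
go([420,150,330],1.7)
E
```

```text
8.475 85.38953906603862 [ 479.2 -404.8  320.5] [ 0.1  0.7  1.   1.5 -0.6  1.3 -0.5]
[ 298  129   50   50 1926] [322.3 153.3]
disc ((479.811767578125, -403.20751953125), (65.2431411743164, 65.5704345703125), 95.61566162109375)
delta [-106.7 -547.5  -13.4] [ 0.   0.  -1.8]
```

View pics/w5.png

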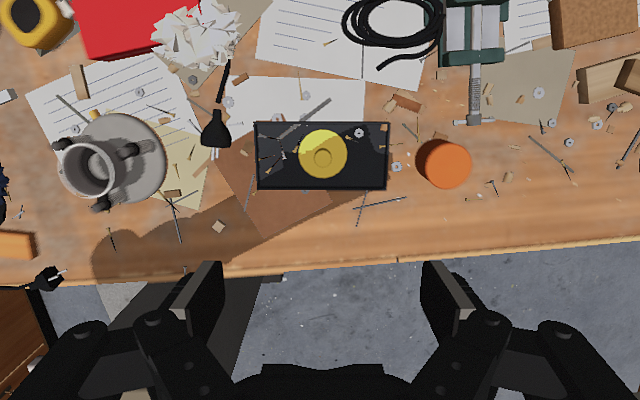

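The cover lies knob up and let go near the middle of the tray, disc centre (480,-403). Next I go over to the can and view its profile obliquely.

play_rows(deltas=[-60,-270,-15,0,0,-0.9,1,-60,-270,-15,0,0,-0.9,1,-60,-270,-15,0,0,-0.9,1,-60,-270,-15,0,0,-0.9,1,-107,-547,-15,0,0,-1.8,1,-107,-547,-15,0,0,-1.8,1,-107,-547,-15,0,0,-1.8,1,-107,-547,-15,0,0,-1.8,1,-107,-547,-15,0,0,-1.8,1,-107,-547,-15,0,0,-1.8,1])

```text
clock: 9.72
eef_pos: [417.7, 156.8, 327.9]
tool_rot: [-3.141, -0.001, 1.727]
force: [-0.1, -0.9, 0.2]
width: 85.3
gripper_force: 0.0
```

```bash
python3 - <<'E'
from h import *
s=read_state();print(s["clock"],s["eef_pos"],s["tool_rot"],s["qpos"])
go([478,330,270],1.6)
E
```

```text
9.725 [417.6974434  156.79994136 327.87821262] [-3.14109227e+00 -1.48710969e-03  1.72711350e+00] [-0.89874827  0.25321792  0.60779057  1.9249732  -0.1711288   1.01419911
 -0.05865747]
delta [161.6  86.6  58.1] [-0.001 -0.001  0.127]
```

play_rows(deltas=[162,87,0,0,0,0.127,1,162,87,0,0,0,0.127,1,162,87,10,0,0,0.127,1,162,87,40,0,0,0.127,1,162,87,58,0,0,0.127,1,162,87,58,0,0,0.127,1])

```text
clock: 10.48
eef_pos: [480.9, 323.9, 268.8]
tool_rot: [-3.139, 0.002, 1.586]
force: [-0.4, -1.2, 0.9]
width: 85.6
gripper_force: 0.0
```

```bash
python3 - <<'E'
from h import *
np.set_printoptions(precision=1,suppress=True)
s=read_state();print(s["clock"],s["eef_pos"],s["tool_rot"])
C=camera_info("wrist");im=get_image("wrist");cv2.imwrite("pics/w6.png",im[:,:,::-1])
q,c,m=blob(mask(im,(50,20,185),(80,120,255)),(200,50,480,330));print(q,c)
w=np.array([plane(C,p[0],171)[:2] for p in cv2.convexHull(max(cv2.findContours(m,0,1)[0],key=len))]);print("captop",cv2.fitEllipse(w.astype(np.float32)))
go([478,249,122],1.6)
E
```

```text
10.475 [480.9 323.9 268.8] [-3.1  0.   1.6]
[ 292  277   53   35 1228] [320.4 294.7]
captop ((478.9698791503906, 246.89755249023438), (37.88816452026367, 42.89732360839844), 101.45677185058594)
delta [-75.   -4.7 148.1] [-0.  0. -0.]
```

View pics/w6.png

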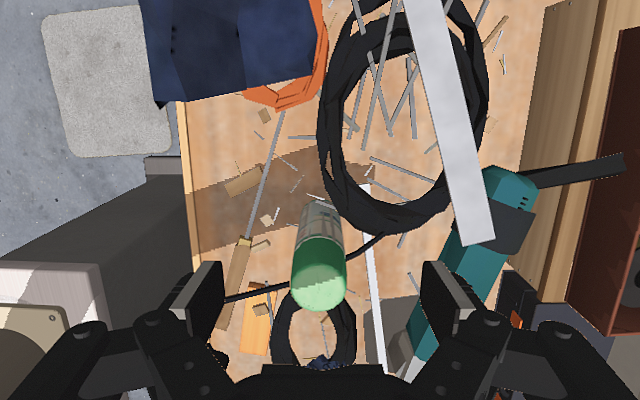

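The cap's sides look straight and the body is about the same width. Nothing tall stands next to the can. I descend around the cap and grip.

play_rows(deltas=[-75,-4,0,0,0,0,1,-75,-4,0,0,0,0,1,-75,-4,50,0,0,0,1,-75,-4,100,0,0,0,1,-75,-4,130,0,0,0,1,-75,-4,147,0,0,0,1,-75,-4,147,0,0,0,1])

```text
clock: 11.4
eef_pos: [479.1, 249.6, 123.2]
tool_rot: [-3.141, -0.0, 1.587]
force: [0.0, -0.5, -0.3]
width: 85.3
gripper_force: 0.0
```

play_rows(deltas=[0,0,0,0,0,0,0.6,0,0,0,0,0,0,0.5,0,0,0,0,0,0,0.3,0,0,0,0,0,0,0,0,0,0,0,0,0,0,0,0,0,0,0,0,0])

```text
clock: 12.15
eef_pos: [479.7, 250.1, 125.0]
tool_rot: [3.14, -0.002, 1.587]
force: [-1.9, -0.7, 6.8]
width: 46.8
gripper_force: 60.8
```

play_rows(deltas=[0,0,-20,0,0,0,0,0,0,-70,0,0,0,0,0,0,-130,0,0,0,0,0,0,-130,0,0,0,0])

```text
clock: 12.65
eef_pos: [482.0, 250.4, 258.1]
tool_rot: [3.133, -0.005, 1.587]
force: [-0.4, -0.1, -2.4]
width: 46.6
gripper_force: 62.5
```

```bash
python3 - <<'E'
from h import *
s=read_state();print(s["clock"],s["eef_pos"],s["tool_rot"],s["width"],s["force"],s["qpos"])
# ring centre from w3 not calibrated; use w5-time top view
go([497,-129.5,255],1.4)
E
```

```text
12.65 [482.028942   250.39618641 258.05065206] [ 3.13274559 -0.00506844  1.58679273] 46.60119970828501 [-0.38415296 -0.07859825 -2.42336438] [-0.90626224  0.48940318  0.56249435  1.80402973 -0.32009749  0.92898036
 -0.18924233]
delta [-380.1    8.9    1.2] [ 0.008 -0.006  0.187]
```

play_rows(deltas=[-40,1,0,0,0,0.05,0,-90,2,0,0,0,0.1,0,-140,3,0,0,0,0.19,0,-190,5,0,0,0,0.19,0,-240,6,0,0,0,0.19,0,-290,7,0,0,0,0.19,0,-340,8,0,0,0,0.19,0,-370,9,0,0,0,0.19,0,-380,9,0,0,0,0.19,0,-380,9,0,0,0,0.19,0])

```text
clock: 13.9
eef_pos: [493.6, -129.8, 252.7]
tool_rot: [-3.14, -0.001, 1.396]
force: [1.1, -0.8, -1.4]
width: 46.4
gripper_force: 62.4
```

```bash
python3 - <<'E'
from h import *
s=read_state();print(s["clock"],s["eef_pos"],s["tool_rot"],s["width"],s["force"])
a=get_image("side")[90:270,220:400];b=get_image("wrist");
cv2.imwrite("pics/v7.png",np.hstack([cv2.resize(a,(400,400),interpolation=cv2.INTER_CUBIC),cv2.resize(b[100:,200:440],(320,400))])[:,:,::-1])
go([497,-129.5,190],1.4)
E
```

```text
13.9 [ 493.58690076 -129.76486897  252.6500453 ] [-3.14003878e+00 -7.28749213e-04  1.39624498e+00] 46.42996454163777 [ 1.09476922 -0.75309818 -1.37987071]
delta [-0.6  3.3 62.8] [-0.001 -0.001 -0.001]
```

View pics/v7.png

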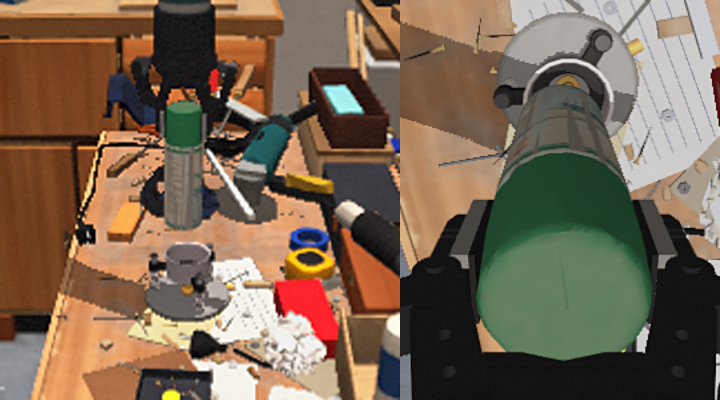

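The can hangs upright over the ring, which is clear and open. I correct to the ring axis and then lower.

play_rows(deltas=[0,2,20,0,0,0,0,0,2,35,0,0,0,0,0,2,35,0,0,0,0,0,2,35,0,0,0,0])

```text
clock: 14.5
eef_pos: [496.3, -130.5, 218.6]
tool_rot: [3.141, 0.0, 1.397]
force: [-0.1, -0.1, -2.3]
width: 46.6
gripper_force: 62.4
```

```bash
python3 - <<'E'
from h import *
s=read_state();print(s["clock"],s["eef_pos"],s["tool_rot"],s["force"])
go([497,-129.5,190],1.4)
E
```

```text
14.5 [ 496.32487808 -130.47279057  218.55747329] [3.14128137e+00 2.94510861e-05 1.39728106e+00] [-0.09894035 -0.09853625 -2.27400959]
delta [ 1.1  0.5 28.6] [ 0.     0.    -0.003]
```

play_rows(deltas=[1,0.5,10,0,0,0,0,1,0.5,20,0,0,0,0,1,0.5,28,0,0,0,0,1,0.5,34,0,0,0,0,1,0.5,38,0,0,0,0,1,0.5,38,0,0,0,0])

```text
clock: 15.25
eef_pos: [496.6, -129.8, 180.0]
tool_rot: [-3.141, -0.0, 1.397]
force: [-0.5, -0.4, -1.6]
width: 46.4
gripper_force: 62.4
```

play_rows(deltas=[0,0,3,0,0,0,0,0,0,6,0,0,0,0,0,0,9,0,0,0,0,0,0,9,0,0,0,0])

```text
clock: 15.75
eef_pos: [496.9, -129.9, 171.6]
tool_rot: [3.141, -0.0, 1.397]
force: [-2.0, 0.1, 5.2]
width: 46.5
gripper_force: 63.0
```

play_rows(deltas=[0,0,4,0,0,0,0,0,0,8,0,0,0,0,0,0,12,0,0,0,0,0,0,15,0,0,0,0,0,0,15,0,0,0,0])

```text
clock: 16.38
eef_pos: [497.0, -130.0, 157.2]
tool_rot: [3.141, -0.0, 1.397]
force: [-2.2, -0.2, 10.1]
width: 46.4
gripper_force: 63.7
```

play_rows(deltas=[0,0,2,0,0,0,0,0,0,4,0,0,0,0,0,0,4,0,0,0,0,0,0,4,0,0,0,0])

```text
clock: 16.88
eef_pos: [497.3, -130.4, 156.6]
tool_rot: [3.138, -0.002, 1.396]
force: [-8.7, 3.3, 42.9]
width: 46.3
gripper_force: 67.6
```

The ring is on its stop, since the force rose sharply at z≈156.6. I ease off slightly and hold for over two seconds.

play_rows(deltas=[0,0,-2,0,0,0,0,0,0,-2,0,0,0,0,0,0,-2,0,0,0,0,0,0,-2,0,0,0,0,0,0,-2,0,0,0,0,0,0,-2,0,0,0,0,0,0,-2,0,0,0,0,0,0,-2,0,0,0,0,0,0,-2,0,0,0,0,0,0,-2,0,0,0,0])

```text
clock: 18.12
eef_pos: [497.1, -130.2, 156.8]
tool_rot: [3.14, -0.001, 1.396]
force: [-5.7, 2.2, 23.9]
width: 46.7
gripper_force: 65.4
```

play_rows(deltas=[0,0,0,0,0,0,0,0,0,0,0,0,0,0,0,0,0,0,0,0,0,0,0,0,0,0,0,0,0,0,0,0,0,0,0,0,0,0,0,0,0,0,0,0,0,0,0,0,0,0,0,0,0,0,0,0,0,0,0,0,0,0,0,0,0,0,0,0,0,0])

```text
clock: 19.38
eef_pos: [497.1, -130.2, 156.8]
tool_rot: [3.14, -0.001, 1.396]
force: [-6.0, 1.2, 25.9]
width: 46.6
gripper_force: 65.4
```

```bash
python3 - <<'E'
from h import *
a=get_image("side")[130:310,220:400];b=get_image("wrist");s=read_state();print(s["clock"],s["eef_pos"],s["force"])
cv2.imwrite("pics/v8.png",np.hstack([cv2.resize(a,(400,400),interpolation=cv2.INTER_CUBIC),cv2.resize(b[100:,200:440],(320,400))])[:,:,::-1])
E
```

```text
19.475 [ 497.10467822 -130.2148454   156.77878256] [-5.8487846   1.53947772 24.31004133]
```

View pics/v8.png

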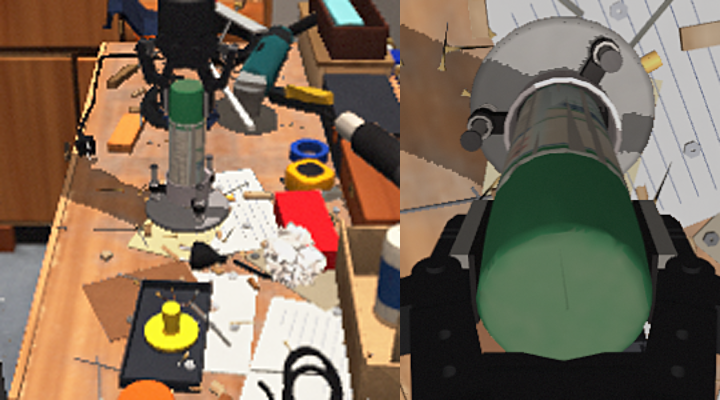

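The can stands upright in the lowered ring, held at about 24 N on the stop, and the cover sits knob up in the tray. It has been held for about 2.6 s, so I hold a little longer and hand in.

play_rows(deltas=[0,0,0,0,0,0,0,0,0,0,0,0,0,0,0,0,0,0,0,0,0,0,0,0,0,0,0,0,0,0,0,0,0,0,0,0,0,0,0,0,0,0,0,0,0,0,0,0,0,0,0,0,0,0,0,0])

```text
clock: 20.48
eef_pos: [497.1, -130.2, 156.8]
tool_rot: [3.14, -0.001, 1.396]
force: [-6.6, 1.7, 23.8]
width: 46.5
gripper_force: 65.4
```

```bash
python3 -c "
from cell import *
print(finish_job())"
```

```text
the job is handed in; nothing more can be done
None
```

I handed the job in at about 20.5 s: the cover lies knob up and let go in the pen tray, and the can stands upright in the ring, held down on the stop for over 3 s with the robot still gripping it; no verdict came back.

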